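# Reset the tripped bench outlet box

### The arm

A 7-joint arm with a two-finger parallel gripper is mounted at the origin on the work surface. World frame = base frame: x ahead of the robot, y to its left, z up, the work surface at z = 0. Lengths are in m, angles in rad, forces in N, time in s.
With the tool pointing down it reaches from about 0.4 to 0.875 m from the base axis. Payload 6.5 kg.
Tool frame: the origin (TCP) lies on the centre line of the jaws, within the pads' length; the fingertips stand 17 mm ahead of it and the grasp point (between the pads) lies 2 mm behind it; y points along the fingers, x is the direction in which the jaws open and shut, and the axes are right-handed (so a half turn about y gives the same grasp; the last joint's range is limited). The gripper opens to 85 mm and grips with 20 to 120 N. Pads are 22 mm wide; open, the fingers measure 114 mm over their backs; the gripper's body (76 mm by 85 mm) begins 54 mm behind the grasp point. The pads swing forward as they close: fully open they stand 13 mm farther back than shut.
Start: joints at [1.225, 0.536, -0.004, 1.538, 0.003, 1.067, -0.071], TCP at [0.18, -0.625, 0.248] pointing down, gripper open.
Joint ranges: [-2.7, 2.7], [-0.37, 2.16], [-1.27, 1.26], [0.24, 2.4], [-1.31, 4.45], [0.19, 1.91], [-2.76, 2.76]. Speed limits (rad/s): [2.39, 2.39, 3.14, 3.14, 3.14, 3.14, 3.14].

### API

Orientations are given as a rotation vector (axis times angle).
In Python, from rig import state, get_image, calibration, hand_in gives the robot as it stands. The module is installed in compiled form; this text tells all that it offers.
- The arm moves only by the shell command python3 -m inch 'ROWS' [FORCE]. ROWS is JSON, a list of rows, each a list of 7 numbers: the turn, a rotation vector about the world's x, y, z in degrees, then the shift along the world's x, y, z in m, then the gripper's target within -1 to 1 (fully open at 1, half-way at 0, shut at -1). In form: [[wx, wy, wz, tx, ty, tz, claw], ...]. A call has exactly 10 rows; each row shifts and turns the commanded pose from where the row before left it; what a row does not reach is not made up. A row lasts 1/12 s, in which the tool goes at most 41.7 mm and 7.16 degrees, less where a joint would pass 70% of its speed; a pose out of reach is approached as far as the arm can. A call with a gripper value outside its range is refused whole. The fingers move at their own pace and stop on an object; FORCE is the grip in N (left out, the last holds). Time passes only in rows, so rows that do not move let the fingers close, or fill a call up. It gives the time, the measured TCP pose, the force and the opening at its end, in the units of the state.
- state(): the state, without advancing time (a new reading comes with each control period).
- get_image(name): name is "scene" or "top" or "wrist"; returns (picture, depth): 400x640x3 uint8, red, green, blue; 400x640 float32, m along the optical axis (not along the pixel's ray), 0 where there is no reading.
- calibration(name): a dict with "fx", "fy", "cx", "cy" (pixels), "cam_to_world" (4x4, takes a point from camera to world coordinates). Camera axes: x right, y up, looking along -z (the intrinsics and any distortion apply to the point x, -y, -z); pixel columns grow to the right and rows downward; lengths in m; the calibration is good to about 2 mm. The wrist camera is an equidistant fisheye: a pixel r from the principal point sees the ray r / f radians off the axis. A picture is of the moment at which its call begins: read the wrist's pose just before it. calibration takes no time and is no camera call; for the wrist camera it gives the pose at the moment of the call.
- hand_in(): hands the job in, once; it reports no verdict.
The state is a dict: "time_s": time; "q": joint angles; "joint_vel": joint speeds; "joint_efforts": joint torques, N m; "position": TCP position; "tcp_rot": TCP orientation; "wrist_force": force on the tool from outside, world axes, zero at the start; "ft_torque": the same for the moment, N m; "opening": finger opening in m.
Only numpy, scipy, OpenCV 4.12 (cv2) and the standard library are available. Lean on these libraries where they do the work, as an engineer would, in place of code of your own. Each camera call takes 0.05 s, during which the arm holds its last target. There are 200 camera calls.

### The job

The outlet box on the test bench has tripped and its red reset button has popped up at the bottom of its well. Switch the box off by pressing down the black-dotted end of its white rocker, reach a fingertip down the well and press the red button until it is fully in and stays in, then switch the box back on by pressing down the green-dotted end of the rocker. This is all pressing: do not pick anything up, and leave the box and the other things on the bench where they are.

Things in the scene. Friction and masses are not known exactly. Their poses are not given: they have to be found in the camera images.
- outlet_box: Loose grey steel box, 3.2 kg, on rubber feet: 190 mm (x) by 320 mm (y), flat top at 97 mm. Origin: centre of its footprint at bench height, z up; -x side towards the robot, yaw within 0.45 rad. On top, in mm: black well at x 45, y 85; white rocker at x -45, y 85; lamp at x 0, y 125, 6 proud; white twin socket 86 x 146 at x -10, y -70, 8 proud. A carrying bar stands 35 mm out at each y end.
- well_rim (a point): Centre of the mouth of the black round well, level with its rim (100 mm above the bench). The well is upright, 52 mm inside diameter, 38 mm deep, closed below; a black boss of 36 mm diameter, 5 mm high, surrounds the button on the well's floor.
- button_top (a point): Centre of the flat top of the red reset button, which is 26 mm in diameter, on the axis of the well. It moves with the button: popped up it lies 22 mm below the rim (78 mm above the bench) and a white band shows under the red cap; fully in it lies 29 mm below the rim.
- reset_button (a joint): Downward travel of the reset button in m: about 0 = popped up (tripped), 0.007 = fully in, against a hard stop. Resists with about 3 N of friction, no spring: it stays where it is left.
- rocker (a joint): Angle of the rocker switch in rad: +0.13 = on (green-dotted end, box +y, fully down), -0.13 = off (black-dotted end, box -y, fully down). It starts on. It has no spring and stays where it is left; 2 to 3 N near an end moves it over to a hard stop.
- rocker_on_end (a point): Point on top of the rocker's green-dotted half, 20 mm from the pivot towards the box's +y. The white rocker is 56 mm long (box y), 30 mm wide (box x), a shallow V seen from the side: the half that is fully down lies level, its top 107 mm above the bench, and the other half slopes up to 114 mm at its end.
- rocker_off_end (a point): Point on top of the rocker's black-dotted half, 20 mm from the pivot towards the box's -y. The pivot runs along the box's x, midway between the two halves, 100 mm above the bench. The black bezel around the rocker (44 x 70 mm) is 100 mm above the bench, below the rocker's top in every position.
- multimeter: Bystander: yellow and black multimeter lying on its back beside the box, 150 x 78 mm, 46 mm high, 0.35 kg; origin centre of underside.
- glue_bottle: Bystander: upright white glue bottle with a yellow label and an orange nozzle, 52 mm diameter, 170 mm high, 0.22 kg; origin centre of underside.
- drawer_pull: Bystander: steel bar drawer pull lying flat, 160 mm long (its y), 36 mm deep, 10 mm high; origin under the bar's middle.
- screwdriver: Bystander: screwdriver lying beyond the box, 190 mm long (its x); origin about at its middle.

How it is judged:
On the way, in this order (a step that is already met when the one before it is completed fails the run):
1. the rocker is switched off while the button is still popped up (value of joint rocker below -0.09 rad and value of joint reset_button below 0.003 m), for 0.2 s.
2. with the rocker off, the reset button is pressed in (value of joint rocker below -0.09 rad and value of joint reset_button above 0.0055 m), for 0.2 s.
3. the rocker is switched back on with the button in (value of joint rocker above 0.09 rad and value of joint reset_button above 0.0055 m), for 0.2 s.
At the end, for the whole second after the job is handed in: The reset button is in (beyond 5.5 of its 7 mm), the rocker is on (over 0.09 rad), the outlet box stands level and at rest within 25 mm of where it began, and the multimeter, bottle (upright), drawer pull and screwdriver lie within 30 mm of where they began (all of step 3 and distance of outlet_box from where it was at the start of the episode below 0.025 m and angle between outlet_box's own z axis and vertical below 0.05 rad and linear speed of outlet_box below 0.02 m/s and distance of each of multimeter, glue_bottle, drawer_pull, screwdriver from where it was at the start of the episode below 0.03 m and angle between glue_bottle's own z axis and vertical below 0.3 rad); the robot touches nothing.
It fails at once if the outlet box is lifted, tipped or shoved away (height (world z) of outlet_box above 0.01 m or angle between outlet_box's own z axis and vertical above 0.08 rad or distance of outlet_box from where it was at the start of the episode above 0.025 m).
It fails at once if a bystander is lifted or shoved away (distance of any of multimeter, glue_bottle, drawer_pull, screwdriver from where it was at the start of the episode above 0.03 m or height (world z) of any of multimeter, glue_bottle, drawer_pull, screwdriver above 0.025 m).
It fails at once if the glue bottle is knocked over (angle between glue_bottle's own z axis and vertical above 0.5 rad).
It also fails if it takes over 38 s, if anything falls off the work surface, if the arm or the gripper's body presses on something with over 40 N, if the wrist force passes 120 N, or if a joint passes its speed limit or range.

## Working session

There is one attempt and no reset: what is moved stays moved. The work goes in short steps, Python scripts to look and compute and a shell command to move; the robot and the scene stay as the last step left them, time stands still between calls to the robot, and variables do not carry over. Pictures are saved under pics/ and viewed, about 8 in all and at most 12, crops included, and the job is handed in when it is done.

```bash
mkdir -p pics; python3 - <<'E'
from rig import *
import cv2,numpy as np
s=state();print(s)
for n in("top","scene"):
    p,d=get_image(n);c=calibration(n);print(n,c)
    cv2.imwrite(f"pics/{n}1.png",p[:,:,::-1]);np.save(f"pics/{n}1.npy",d)
E
```

```text
{'time_s': 0.0, 'q': array([ 1.22479976,  0.53717487, -0.0044382 ,  1.53888611,  0.00259434,
        1.06732411, -0.07122898]), 'joint_vel': array([ 0.00180759, -0.00023351,  0.00086417, -0.00025684,  0.0013844 ,
        0.00163429,  0.00032314]), 'joint_efforts': array([-5.95001126e-06, -5.83407927e+01,  1.04860581e+00, -2.59105504e+01,
        1.23568723e-02,  9.57268086e-03, -9.69861844e-06]), 'position': array([ 0.17931748, -0.62413159,  0.24740238]), 'tcp_rot': array([-1.32767898,  1.00172565, -0.99923169]), 'wrist_force': array([ 0.13935044, -0.17751463,  0.87666625]), 'ft_torque': array([ 0.03100973, -0.04555916,  0.0039842 ]), 'opening': 0.08523499125811938}
top {'fx': 431.9343923191008, 'fy': 431.9343923191008, 'cx': 318.40725055916363, 'cy': 201.77354439910732, 'cam_to_world': array([[-0.02566463,  0.98162775, -0.18907218,  0.36054416],
       [-0.99934214, -0.02034506,  0.03002278,  0.0066217 ],
       [ 0.02562451,  0.18971832,  0.98150412,  1.17443459],
       [ 0.        ,  0.        ,  0.        ,  1.        ]])}
scene {'fx': 442.10320036327664, 'fy': 442.10320036327664, 'cx': 316.5663257230535, 'cy': 199.39064464783283, 'cam_to_world': array([[ 0.46409556, -0.48647454,  0.74024174,  1.35397988],
       [ 0.88565126,  0.26937234, -0.37823324, -0.42611257],
       [-0.01539981,  0.8311324 ,  0.5558613 ,  0.68114542],
       [ 0.        ,  0.        ,  0.        ,  1.        ]])}
```

View pics/top1.png

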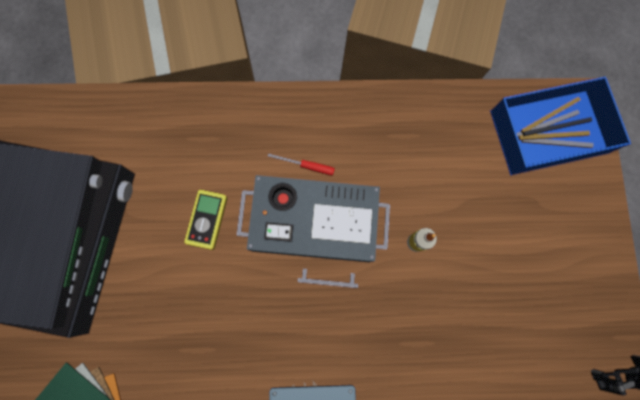

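View pics/scene1.png

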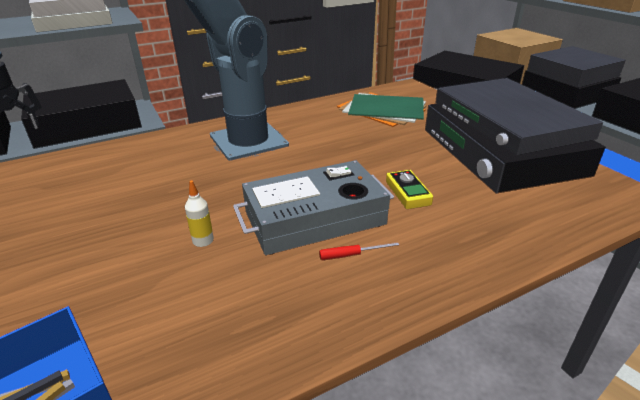

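The top view shows the box centred near (315,218). The well and red button are at (283,198), the rocker at (278,232) with its green dot on the left, and the bottle at (424,240). I'll enlarge the box area for precise pixels.

```bash
python3 - <<'E'
import cv2
p=cv2.imread("pics/top1.png")[165:275,230:400]
cv2.imwrite("pics/crop.png",cv2.resize(p,None,fx=4.7,fy=4.7,interpolation=cv2.INTER_CUBIC))
E
cat > h.py <<'E'
import numpy as np
from rig import *
from scipy.optimize import least_squares
from scipy.spatial.transform import Rotation as R
def pix(n,u,v,z,c=None):
    c=c or calibration(n);M=c["cam_to_world"]
    r=M[:3,:3]@np.array([(u-c["cx"])/c["fx"],-(v-c["cy"])/c["fy"],-1]);o=M[:3,3]
    return (o+r*(z-o[2])/r[2])[:2]
def fit(loc,w):
    loc=np.array(loc);w=np.array(w)
    def T(p,l):
        c,s=np.cos(p[2]),np.sin(p[2]);return l@np.array([[c,s],[-s,c]])+p[:2]
    f=least_squares(lambda p:(T(p,loc)-w).ravel(),[*w.mean(0),0])
    return f.x,f.fun.reshape(-1,2)*1e3,lambda l:T(f.x,np.array(l,float))
E
```

```text
(no output)
```

View pics/crop.png

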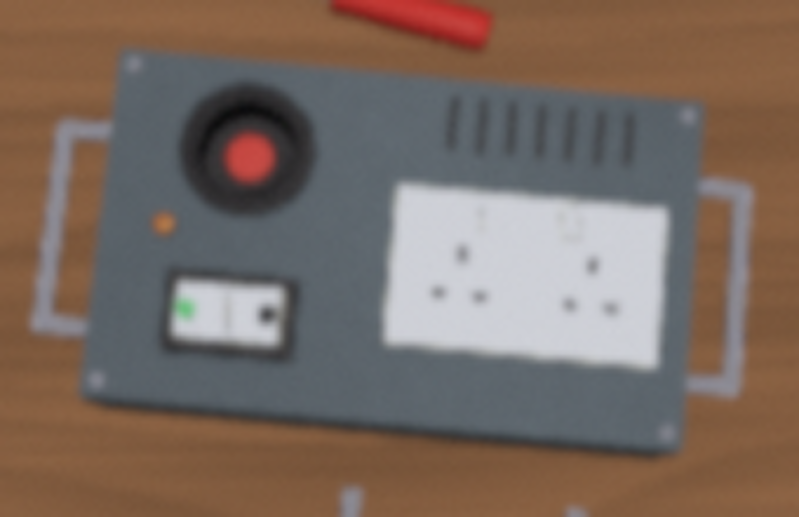

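The crop shows the well rim at (248,148), the bezel centre at (229,314), the lamp at (164,223) and the socket centre at (528,276). The box's top corners are at (124,50), (702,103), (682,444) and (84,396).

```bash
python3 - <<'E'
from h import *
F=[((248,148),.1,(45,85)),((229,314),.1,(-45,85)),((164,223),.103,(0,125)),((528,276),.105,(-10,-70)),
((124,50),.097,(95,160)),((702,103),.097,(95,-160)),((682,444),.097,(-95,-160)),((84,396),.097,(-95,160))]
w=[pix("top",(a[0]+.5)/4.7-.5+230,(a[1]+.5)/4.7-.5+165,z) for a,z,l in F]
x,r,T=fit([np.array(l)/1e3 for a,z,l in F],w)
print(x,r.round(1))
for n,l in dict(well=(45,85),off=(-45,65),on=(-45,105)).items(): print(n,T(np.array([l])/1e3).round(4),)
s=state();m=R.from_rotvec(s["tcp_rot"]).as_matrix();print(m.round(3));a=np.arctan2(m[1,0],m[0,0]);print("jaw az deg",np.degrees(a),"box x az",np.degrees(x[2]))
print("glue",pix("top",424,240,.15))
E
```

```text
[ 0.52948251 -0.01491299 -0.11034491] [[-0.5 -0.1]
 [-0.2 -1.2]
 [-0.2 -0.4]
 [ 1.4  0.2]
 [ 0.9  1.8]
 [ 1.5 -1.5]
 [-2.7 -0.9]
 [-0.2  2. ]]
well [[0.5836 0.0646]]
off [[0.4919 0.0546]]
on [[0.4963 0.0944]]
[[ 0.276 -0.     0.961]
 [-0.961  0.001  0.276]
 [-0.002 -1.    -0.   ]]
jaw az deg -73.96112762732658 box x az -6.322297497268415
glue [ 0.45960092 -0.27480653]
```

```bash
python3 -m inch '[[0,0,3.4,0.022,0.034,0,-1],[0,0,3.4,0.022,0.034,0,-1],[0,0,3.4,0.022,0.034,0,-1],[0,0,3.4,0.022,0.034,0,-1],[0,0,3.4,0.022,0.034,0,-1],[0,0,3.4,0.022,0.034,0,-1],[0,0,3.4,0.022,0.034,0,-1],[0,0,3.4,0.022,0.034,0,-1],[0,0,3.4,0.022,0.034,0,-1],[0,0,3.4,0.022,0.034,0,-1]]' 20; python3 -m inch '[[0,0,3.4,0.009,0.034,0,-1],[0,0,3.4,0.009,0.034,0,-1],[0,0,3.4,0.009,0.034,0,-1],[0,0,3.4,0.009,0.034,0,-1],[0,0,3.4,0.009,0.034,0,-1],[0,0,3.4,0.009,0.034,0,-1],[0,0,3.4,0.009,0.034,0,-1],[0,0,3.4,0.009,0.034,0,-1],[0,0,3.4,0.009,0.034,0,-1],[0,0,0,0,0,0,-1]]'
```

```text
time_s: 0.93
position: [0.3999, -0.2829, 0.2482]
tcp_rot: [-1.502, 0.544, -0.543]
wrist_force: [1.2, 0.0, 1.5]
opening: -0.0002
time_s: 1.77
position: [0.4815, 0.029, 0.2488]
tcp_rot: [-1.563, 0.118, -0.12]
wrist_force: [1.7, 1.1, 0.1]
opening: 0.0002
```

```bash
python3 -m inch '[[0,0,2.2,0.005,0.012,-0.015,-1],[0,0,1,0.005,0.0116,-0.015,-1],[0,0,0,0,0,-0.015,-1],[0,0,0,0,0,-0.015,-1],[0,0,0,0,0,-0.015,-1],[0,0,0,0,0,-0.015,-1],[0,0,0,0,0,-0.01,-1],[0,0,0,0,0,0,-1],[0,0,0,0,0,0,-1],[0,0,0,0,0,0,-1]]'
python3 - <<'E'
from h import *
import cv2
s=state();print(s["position"],s["wrist_force"]);m=R.from_rotvec(s["tcp_rot"]).as_matrix();print(m.round(3));print(calibration("wrist"))
p,d=get_image("wrist");cv2.imwrite("pics/w1.png",p[:,:,::-1])
E
```

```text
time_s: 2.6
position: [0.491, 0.0449, 0.1489]
tcp_rot: [-1.569, 0.084, -0.085]
wrist_force: [1.2, 0.4, 0.9]
opening: -0.0004
[0.49097044 0.04494756 0.14893749] [1.18811142 0.35281879 0.91108635]
[[ 0.994  0.001  0.108]
 [-0.108  0.     0.994]
 [ 0.001 -1.     0.   ]]
{'fx': 309.70691628693146, 'fy': 309.70691628693146, 'cx': 321.5418884046414, 'cy': 197.91419848519553, 'cam_to_world': array([[ 9.94190308e-01,  1.03832870e-01,  2.83613510e-02,
         4.98379154e-01],
       [-1.07632378e-01,  9.56694765e-01,  2.70463302e-01,
         1.13124083e-01],
       [ 9.49824762e-04, -2.71944594e-01,  9.62312442e-01,
         2.74653355e-01],
       [ 0.00000000e+00,  0.00000000e+00,  0.00000000e+00,
         1.00000000e+00]])}
```

View pics/w1.png

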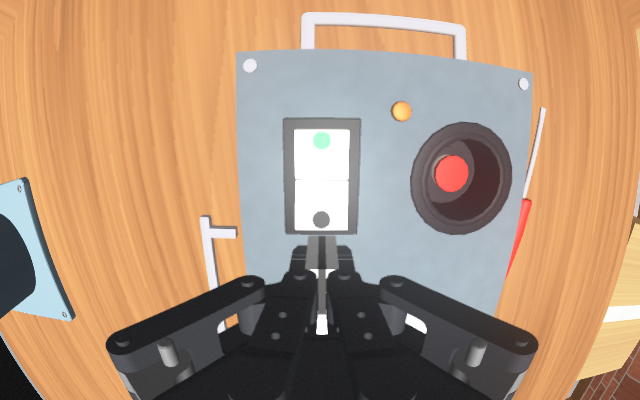

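The wrist view shows the well rim centred near (461,178), bezel corners at (284,118), (361,119), (357,234) and (285,234), the green dot at (321,140) and the black dot at (321,219). I'll check these against the top fit.

```bash
cat >> h.py <<'E'
def wpix(u,v,z,c=None):
    c=c or calibration("wrist");M=c["cam_to_world"]
    a=np.array([u-c["cx"],v-c["cy"]]);r=np.hypot(*a);t=r/c["fx"];a=a/max(r,1e-9)*np.sin(t)
    d=M[:3,:3]@np.array([a[0],-a[1],-np.cos(t)]);o=M[:3,3]
    return (o+d*(z-o[2])/d[2])[:2]
E
python3 - <<'E'
from h import *
for e in [(461,178)]: print("well",wpix(*e,.1))
print("bezel",np.mean([wpix(u,v,.1) for u,v in [(284,118),(361,119),(357,234),(285,234)]],0),"model",.4941,.0745)
print("button",wpix(452,173,.078), "tip-ish",wpix(321,250,.132))
print("dots",wpix(321,140,.107),wpix(321,219,.111))
E
```

```text
well [0.58061446 0.06740038]
bezel [0.49477168 0.07559094] model 0.4941 0.0745
button [0.58390491 0.06581835] tip-ish [0.49109761 0.04567188]
dots [0.49682121 0.0983539 ] [0.49209742 0.05488966]
```

```bash
python3 -m inch '[[0,0,0,0.001,0.008,0,-1],[0,0,0,0,0,0,-1],[0,0,0,0,0,-0.005,-1],[0,0,0,0,0,-0.004,-1],[0,0,0,0,0,-0.004,-1],[0,0,0,0,0,-0.003,-1],[0,0,0,0,0,-0.003,-1],[0,0,0,0,0,-0.003,-1],[0,0,0,0,0,-0.002,-1],[0,0,0,0,0,0,-1]]'
```

```text
time_s: 3.48
position: [0.4915, 0.0525, 0.1241]
tcp_rot: [-1.57, 0.085, -0.085]
wrist_force: [0.9, -0.8, -0.6]
opening: -0.0001
```

```bash
python3 -m inch '[[0,0,0,0,0,-0.001,-1],[0,0,0,0,0,-0.001,-1],[0,0,0,0,0,0,-1],[0,0,0,0,0,0,-1],[0,0,0,0,0,0,-1],[0,0,0,0,0,0,-1],[0,0,0,0,0,0,-1],[0,0,0,0,0,0,-1],[0,0,0,0,0,0,-1],[0,0,0,0,0,0,-1]]'
```

```text
time_s: 4.32
position: [0.4917, 0.0527, 0.1237]
tcp_rot: [-1.57, 0.084, -0.085]
wrist_force: [-5.6, -3.0, 19.1]
opening: 0.0003
```

The rocker reached a hard stop at about 19 N, with the tip at 0.107 m. Next I lift, move over the well and look.

```bash
python3 -m inch '[[0,0,0,0,0,0.014,-1],[0,0,0,0,0,0.014,-1],[0,0,0,0.01,0.0012,0,-1],[0,0,0,0.018,0.0025,0,-1],[0,0,0,0.018,0.0025,0,-1],[0,0,0,0.018,0.0025,0,-1],[0,0,0,0.018,0.0025,0,-1],[0,0,0,0.01,0.0012,0,-1],[0,0,0,0,0,0,-1],[0,0,0,0,0,0,-1]]'
python3 - <<'E'
from h import *
import cv2
print(state()["position"]);print(calibration("wrist")["cam_to_world"][:3,3])
p,d=get_image("wrist");cv2.imwrite("pics/w2.png",p[:,:,::-1])
E
```

```text
time_s: 5.15
position: [0.5835, 0.0656, 0.1494]
tcp_rot: [-1.569, 0.085, -0.084]
wrist_force: [-0.9, -0.3, 0.9]
opening: 0.0002
[0.58345737 0.06557968 0.14944106]
[0.59106308 0.13374366 0.27514302]
```

View pics/w2.png

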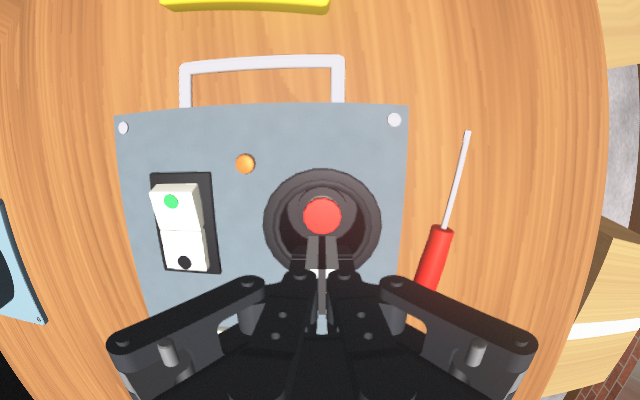

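The rocker is now off, with its green half raised at (175,195). The button is centred at about (322,215) and the well rim spans columns 263 to 382, so x is centred. Checking the numbers.

```bash
python3 - <<'E'
from h import *
print("button",wpix(322,216,.078),"rim x",wpix(263,222,.1),wpix(382,222,.1),"rim top",wpix(322,168,.1))
E
```

```text
button [0.5831806  0.06554204] rim x [0.54778342 0.07298622] [0.61996997 0.06521923] rim top [0.58710508 0.10206388]
```

```bash
python3 -m inch '[[0,0,0,0,0,-0.01,-1],[0,0,0,0,0,-0.01,-1],[0,0,0,0,0,-0.01,-1],[0,0,0,0,0,-0.01,-1],[0,0,0,0,0,-0.01,-1],[0,0,0,0,0,-0.002,-1],[0,0,0,0,0,0,-1],[0,0,0,0,0,0,-1],[0,0,0,0,0,0,-1],[0,0,0,0,0,0,-1]]' && python3 -m inch '[[0,0,0,0,0,-0.002,-1],[0,0,0,0,0,-0.002,-1],[0,0,0,0,0,-0.002,-1],[0,0,0,0,0,-0.001,-1],[0,0,0,0,0,-0.001,-1],[0,0,0,0,0,0,-1],[0,0,0,0,0,0,-1],[0,0,0,0,0,0,-1],[0,0,0,0,0,0,-1],[0,0,0,0,0,0,-1]]'
```

```text
time_s: 6.03
position: [0.584, 0.0654, 0.0989]
tcp_rot: [-1.569, 0.084, -0.085]
wrist_force: [-0.1, -0.7, 0.7]
opening: -0.0001
time_s: 6.87
position: [0.5835, 0.0653, 0.0903]
tcp_rot: [-1.569, 0.085, -0.085]
wrist_force: [1.3, 0.4, 0.8]
opening: -0.0003
```

```bash
python3 -m inch '[[0,0,0,0,0,-0.001,-1],[0,0,0,0,0,-0.001,-1],[0,0,0,0,0,-0.001,-1],[0,0,0,0,0,-0.0005,-1],[0,0,0,0,0,0,-1],[0,0,0,0,0,0,-1],[0,0,0,0,0,0,-1],[0,0,0,0,0,0,-1],[0,0,0,0,0,0,-1],[0,0,0,0,0,0,-1]]'
```

```text
time_s: 7.7
position: [0.5836, 0.0653, 0.088]
tcp_rot: [-1.57, 0.084, -0.085]
wrist_force: [-4.6, -1.4, 13.6]
opening: 0.0001
```

The button reached its hard stop with the tip at 0.071 m. Retracting, then moving to the green end.

```bash
python3 -m inch '[[0,0,0,0,0,0.005,-1],[0,0,0,0,0,0.012,-1],[0,0,0,0,0,0.012,-1],[0,0,0,0,0,0.012,-1],[0,0,0,0,0,0.012,-1],[0,0,0,0,0,0.012,-1],[0,0,0,0,0,0,-1],[0,0,0,0,0,0,-1],[0,0,0,0,0,0,-1],[0,0,0,0,0,0,-1]]' && python3 -m inch '[[0,0,0,-0.010,0.004,0,-1],[0,0,0,-0.017,0.006,0,-1],[0,0,0,-0.017,0.006,0,-1],[0,0,0,-0.017,0.006,0,-1],[0,0,0,-0.017,0.006,0,-1],[0,0,0,-0.009,0.003,0,-1],[0,0,0,0,0,0,-1],[0,0,0,0,0,0,-1],[0,0,0,0,0,0,-1],[0,0,0,0,0,0,-1]]'
python3 - <<'E'
from h import *
import cv2
p,d=get_image("wrist");cv2.imwrite("pics/w3.png",p[:,:,::-1])
E
```

```text
time_s: 8.53
position: [0.583, 0.0651, 0.1511]
tcp_rot: [-1.569, 0.086, -0.084]
wrist_force: [-0.0, 0.0, 0.0]
opening: -0.0
time_s: 9.37
position: [0.4976, 0.0958, 0.1518]
tcp_rot: [-1.569, 0.085, -0.086]
wrist_force: [0.8, -0.1, 0.1]
opening: 0.0001
```

View pics/w3.png

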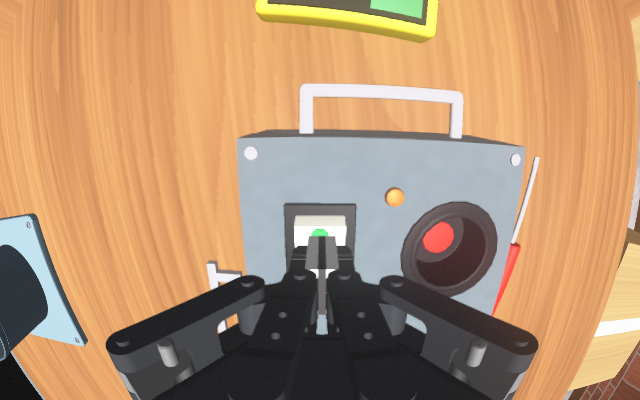

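The tip is over the green half, with the dot at (320,234), and the box looks unmoved. I press from TCP z 0.152 to about 0.1235.

```bash
python3 -m inch '[[0,0,0,-0.001,0,-0.006,-1],[0,0,0,0,0,-0.006,-1],[0,0,0,0,0,-0.004,-1],[0,0,0,0,0,-0.003,-1],[0,0,0,0,0,-0.003,-1],[0,0,0,0,0,-0.003,-1],[0,0,0,0,0,-0.002,-1],[0,0,0,0,0,-0.001,-1],[0,0,0,0,0,0,-1],[0,0,0,0,0,0,-1]]' && python3 -m inch '[[0,0,0,0,0,-0.001,-1],[0,0,0,0,0,-0.001,-1],[0,0,0,0,0,0,-1],[0,0,0,0,0,0,-1],[0,0,0,0,0,0,-1],[0,0,0,0,0,0,-1],[0,0,0,0,0,0,-1],[0,0,0,0,0,0,-1],[0,0,0,0,0,0,-1],[0,0,0,0,0,0,-1]]'
```

```text
time_s: 10.25
position: [0.4958, 0.0966, 0.124]
tcp_rot: [-1.569, 0.084, -0.085]
wrist_force: [-0.2, 1.8, 3.3]
opening: -0.0002
time_s: 11.08
position: [0.4959, 0.0967, 0.1236]
tcp_rot: [-1.57, 0.083, -0.085]
wrist_force: [-6.5, 0.4, 22.8]
opening: 0.0001
```

That is a hard stop at 23 N. Retreating up and towards the robot's right, then checking.

```bash
python3 -m inch '[[0,0,0,0,0,0.01,-1],[0,0,0,0,0,0.015,-1],[0,0,0,0,0,0.015,-1],[0,0,0,0,0,0.02,-1],[0,0,0,0,0,0.02,-1],[0,0,0,0,-0.02,0.02,-1],[0,0,0,0,-0.02,0,-1],[0,0,0,0,-0.02,0,-1],[0,0,0,0,0,0,-1],[0,0,0,0,0,0,-1]]'
python3 - <<'E'
from h import *
import cv2
p,d=get_image("wrist");cv2.imwrite("pics/w4.png",p[:,:,::-1])
E
```

```text
time_s: 11.92
position: [0.4952, 0.0345, 0.2216]
tcp_rot: [-1.57, 0.087, -0.087]
wrist_force: [0.6, 0.3, 0.0]
opening: 0.0004
```

View pics/w4.png

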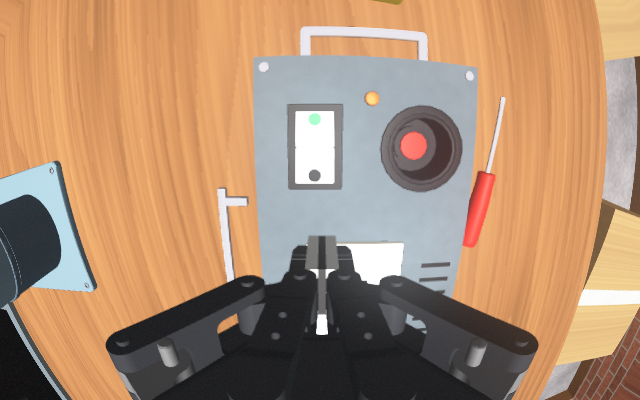

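The rocker is level on the green side, as at the start, with the bezel spanning (288–342, 104–189). The red button at (414,146) shows no white band. I'll check the depth and the box position numerically, then hand in.

```bash
python3 - <<'E'
from h import *
c=calibration("wrist")
p,d=get_image("wrist");M=c["cam_to_world"]
def z(u,v):
    D=np.median(d[v-2:v+3,u-2:u+3]);a=np.array([u-c["cx"],v-c["cy"]]);r=np.hypot(*a);t=r/c["fx"];a=a/r*np.tan(t)
    return (M[:3,:3]@(D*np.array([a[0],-a[1],-1]))+M[:3,3]).round(4)
for k,q in dict(button=(414,146),plate=(365,150),green=(314,125),black=(314,170)).items(): print(k,z(*q))
print("bezel",np.mean([wpix(u,v,.1) for u,v in [(288,104),(342,104),(342,189),(288,189)]],0),"before .4948 .0756")
E
```

```text
button [0.5841 0.0665 0.0714]
plate [0.5348 0.0702 0.0969]
green [0.496  0.0951 0.1073]
black [0.4922 0.0608 0.1118]
bezel [0.49445806 0.07799692] before .4948 .0756
```

```bash
python3 -c "from rig import *;print(hand_in())"
```

```text
the job is handed in; nothing more can be done
None
```

I switched the rocker off, pressed the reset button fully in, switched the rocker back on, and handed the job in at about 12 s. The hand-in reports no verdict.

- **Presses:** each ended on a hard stop, at about 19 N for off, 14 N for the button and 23 N for on.
- **Button:** the last depth check put its top at 71.4 mm above the bench (71 mm is fully in, 78 mm popped up).
- **Rocker:** its green half is level at 107.3 mm with the black half raised, so it is on.
- **Box:** it appears to be within about 2 mm of where it started, which is as close as I could read the pixels.
- **Bystanders:** I never contacted the meter, bottle, drawer pull or screwdriver. I did not measure them again at the end, and the bottle was not in the last picture.
- **Arm:** the gripper ended clear of everything, about 0.1 m above the box, with no wrist force.

No check failed. The camera estimates agreed to about 3 mm, and one early move stopped 8 mm short in y, which I corrected before pressing.

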